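# Index the decorating turntable and swing in the gauge needle

### The arm

A 6-joint arm with a two-finger parallel gripper is mounted at the origin on the work surface. World frame = base frame: x ahead of the robot, y to its left, z up, the work surface at z = 0. Lengths are in mm, angles in rad, forces in N, time in s.
With the tool pointing down it reaches from about 400 to 925 mm from the base axis. Payload 12.5 kg.
Tool frame: the origin (TCP) lies where the fingers leave the gripper's body, on its centre line; the fingertips stand 78 mm ahead of it and the grasp point (between the pads) lies 59 mm ahead of it (env.tip_extent is the distance from the TCP to the fingertips, in mm); z points along the fingers, y is the direction in which the jaws open and shut (so a half turn about z gives the same grasp; the last joint's range is limited). The gripper opens to 95 mm and grips with 3 to 60 N. Pads are 20 mm wide; open, the fingers measure 119 mm over their backs; the gripper's body (75 mm by 180 mm) begins 59 mm behind the grasp point.
Start: joints at [1.194, 0.491, 1.559, -0, 1.092, -0.106], TCP at [167.169, 602.24, 292.261] pointing down, gripper open.
Joint ranges: [-3.1, 3.1], [-0.84, 2.19], [0.05, 2.79], [-1.13, 4.28], [0.06, 2.93], [-2.69, 2.69]. Speed limits (rad/s): [2.22, 2.22, 2.79, 3.14, 3.14, 3.14].

### API

Orientations are given as [roll, pitch, yaw] about the fixed x, y, z axes, in that order (R = Rz(yaw) Ry(pitch) Rx(roll)).
In Python, from cell import env gives the robot as it stands. The module is installed in compiled form; this text tells all that it offers.
- The arm moves only by the tool play_rows, never from a script. Its argument "targets" is a list of rows, each an object with "linear": the shift along the tool's x, y, z in mm, a list of three; "turn": the turn about the tool's z in rad. A call has 1 to 20 rows; each row is the pose to reach, as a shift and turn from the pose commanded when the call began, along the tool's axes at that moment; what a row does not reach only later rows make up. A row lasts 1/8 s, in which the tool goes at most 62.5 mm and 10.7 degrees, less where a joint would pass 70% of its speed; a pose out of reach is approached as far as the arm can. A call with a gripper value outside its range is refused whole. "hand" is the finger opening in mm, from 0 to 95.1, set as the call begins (left out, the last holds). The fingers move at their own pace and stop on an object; the grip force is fixed at half the most. Time passes only in rows, so rows that repeat a pose let the fingers close. It gives the time, the measured TCP pose, the force and the opening at its end, in the units of the state.
- env.state(): the state, without advancing time (a new reading comes with each control period).
- env.read_camera(name): name is "side" or "top"; returns (picture, depth): 384x512x3 uint8, red, green, blue; 384x512 float32, mm along the optical axis (not along the pixel's ray), 0 where there is no reading.
- env.camera_params(name): a dict with "fx", "fy", "cx", "cy" (pixels), "R" (3x3) and "t" (3): a world point X has camera coordinates R X + t. Camera axes: x right, y down, z forward; pixel columns grow to the right and rows downward; lengths in mm; the calibration is good to about 2 mm. A picture is of the moment at which its call begins. camera_params takes no time and is no camera call.
- env.job_done(): hands the job in, once; it reports no verdict.
The state is a dict: "t": time; "joints": joint angles; "qvel": joint speeds; "tau": joint torques, N m; "eef_pos": TCP position; "tcp_rot": TCP orientation; "ft_force": force on the tool from outside, world axes, zero at the start; "moment": the same for the moment, N m; "opening": opening from 0.0 (shut) to 1.0 (fully open).
Only numpy, scipy, OpenCV 4.12 (cv2) and the standard library are available. Lean on these libraries where they do the work, as an engineer would, in place of code of your own. Each camera call takes 0.05 s, during which the arm holds its last target.

### The job

Set the painted bowl up for its next band: push on a spoke of the turntable with one finger until its long pointed arm points straight at the index post, and then push the arm of the throwing gauge round until its needle hangs over the middle of the bowl. The paint is wet, so never touch the bowl, nor lift or shift it on the turntable, and leave the pots and tools standing around where they are.

Things in the scene. Friction and masses are not known exactly. Their poses are not given: they have to be found in the camera images.
- wheel_centre (a point): on the upright axis of the turntable (decorating wheel), at the top face of its aluminium head, 70 mm above the table. The head is a disc of radius 68 mm, 18 mm thick, with four level spokes at right angles to each other, each 14 mm wide, 12 mm thick, 58 to 70 mm above the table: three short ones with rounded ends reach 140 mm from the axis, the long pointed one 180 mm.
- spoke_tip (a point): the point of the long pointed spoke, 180 mm from the wheel's axis, 64 mm above the table (half-way up the spoke); turns with the wheel. The last 20 mm of this spoke is a cone.
- wheel (a joint): angle of the wheel, rad, growing anticlockwise seen from above; it turns both ways with no stops within several turns, and stays where it is left (friction 0.14 N m, about 1.2 N at 118 mm from the axis). Its fixed foot has a radius of 85 mm at the table and 34 mm or less above 24 mm height.
- index_mark (a point): where the point of the long spoke must come: 180 mm from the wheel's axis, 64 mm above the table, 6 mm short of the nose of the index post. The post is a fixed upright steel pin, 16 mm thick, 88 mm high, 208 mm from the axis, with a small cone nose that points to the axis; a flat bar 8 mm thick joins it to the turntable's foot. All spokes pass it freely.
- gauge_hinge (a point): on the upright hinge axis of the throwing gauge, at mid-height of its swinging arm, 158 mm above the table; 235 mm from the wheel's axis. Below it a fixed steel post of 16 mm diameter on a round foot; a round hub of radius 13 mm, up to 174 mm high, sits at the hinge.
- gauge_push (a point): a point on the centre line of the gauge's swinging wooden arm, 125 mm from its hinge. The arm is a straight level bar 12 mm wide and 12 mm thick, from 152 to 164 mm above the table, reaching 240 mm from the hinge.
- needle_tip (a point): lower tip of the steel needle that hangs from the gauge's arm, 235 mm from the hinge, 125 mm above the table (13 mm above the rim of the bowl when over it). A brass collar of radius 9.5 mm, 150 to 168 mm above the table, carries it.
- gauge (a joint): angle of the gauge's arm, rad: 0 when the needle is over the wheel's axis, and growing clockwise seen from above, as the arm swings out to the robot's side of the turntable. It starts out at 0.6 to 1.0; stops at -0.7 and 1.5, none at 0. It stays where it is left (friction 0.10 N m, about 0.8 N at 125 mm from the hinge).
- bowl: freshly painted terracotta bowl, loose, standing on the middle of the turntable's head: rim radius 50 mm, 42 mm high, so that its rim is 112 mm above the table. Origin at the centre of its underside. Not to be touched.
- cup: bystander: terracotta cup, radius 36 mm, 85 mm high, origin at the centre of its underside
- jar: bystander: white jar with a grey lid, radius 34 mm, 85 mm high, origin at the centre of its underside
- bottle: bystander: white bottle, radius 28 mm, 120 mm high, origin at the centre of its underside
- testbowl: bystander: small white bowl, radius 36 mm, 35 mm high, origin at the centre of its underside
- brush: bystander: brush lying flat, 190 mm long along its x axis, origin about its middle, at the table
- rib: bystander: flat wooden potter's rib, 93 x 45 x 7 mm, lying flat, origin at its underside
Things that resemble listed ones, but are neither listed nor needed, are in the scene too. What is shaped like the part that bears index_mark but pink is not meant.

How it is judged:
By the outcome, as a careful person would: the job done as asked, in the order asked, and still so for the second after the job is handed in, with the robot touching nothing.
It also fails if it takes over 67 s, if anything falls off the work surface, if the arm or the gripper's body presses on something with over 40 N, if the wrist force passes 120 N, or if a joint passes its speed limit or range.

## Working session

There is one attempt and no reset: what is moved stays moved. The work goes in short steps, Python scripts to look and compute and a tool call to move; the robot and the scene stay as the last step left them, time stands still between calls to the robot, and variables do not carry over. Pictures are saved under pics/ and viewed, and the job is handed in when it is done.

Besides the shell and the picture viewer there is one more tool, called after ">>>" as name([rows], argument=value, ...), one row to a line, values as JSON. play_rows: Moves the arm, as the interface text tells. Its arguments: {"type":"object","properties":{"targets":{"type":"array","items":{"type":"object","properties":{"linear":{"type":"array","items":{"type":"number"}},"turn":{"type":"number"}}}},"hand":{"type":"number"}},"required":["targets"]}

```bash
mkdir -p pics; ls
python3 - <<'E'
from cell import env
import cv2,numpy as np
s=env.state();print(s)
for n in("top","side"):
    p,d=env.read_camera(n);cv2.imwrite(f"pics/{n}0.png",p[:,:,::-1]);np.save(f"pics/{n}0_d.npy",d);np.save(f"pics/{n}0_p.npy",p)
    c=env.camera_params(n);print(n,{k:np.round(v,3).tolist() for k,v in c.items()}, -np.array(c["R"]).T@np.array(c["t"]))
E
```

```text
pics
{'t': 0.0, 'joints': array([ 1.19441047e+00,  4.91573987e-01,  1.55942489e+00, -1.10933864e-05,
        1.09168493e+00, -1.05593872e-01]), 'qvel': array([ 1.61679513e-05, -1.51194699e-04,  2.65162076e-03,  7.13361509e-04,
        4.12304961e-04, -3.12248115e-05]), 'tau': array([-3.64022606e-03, -6.12639070e+01, -2.58183968e+01,  6.91751833e-02,
        4.81904950e-02, -5.62737262e-05]), 'eef_pos': array([167.10737461, 602.09696444, 291.66119036]), 'tcp_rot': array([-3.14050653e+00, -1.05221954e-04,  2.87080573e+00]), 'ft_force': array([ 0.11613232, -0.43092767, -0.5350512 ]), 'moment': array([-0.0170528 , -0.01742942,  0.03035125]), 'opening': 0.998326941150036}
top {'fx': 445.336, 'fy': 445.336, 'cx': 248.835, 'cy': 201.522, 'R': [[-0.013, -1.0, 0.019], [-0.989, 0.01, -0.148], [0.148, -0.021, -0.989]], 't': [29.598, 507.657, 1309.309]} [ 308.40368822   51.94634438 1369.33188886]
side {'fx': 347.461, 'fy': 347.461, 'cx': 255.315, 'cy': 195.887, 'R': [[0.99, -0.137, 0.017], [-0.049, -0.464, -0.884], [0.129, 0.875, -0.466]], 't': [-462.104, 162.789, 1162.122]} [  315.84156517 -1004.59818695   693.97003877]
```

View pics/top0.png

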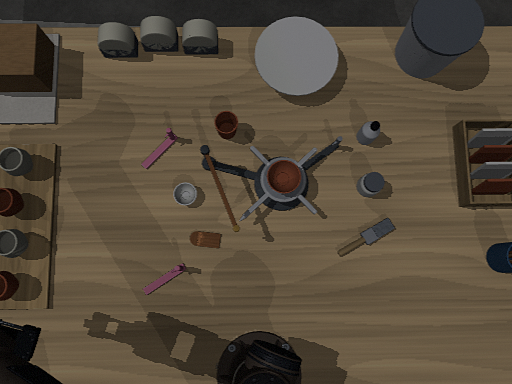

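View pics/side0.png

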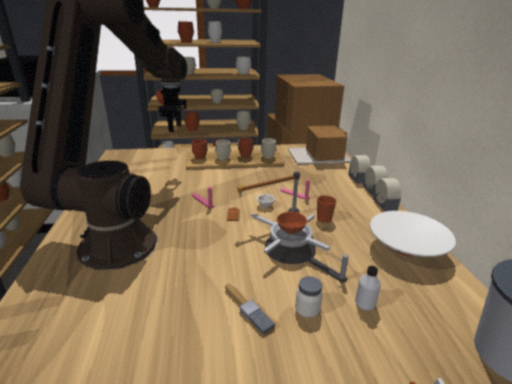

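Run:
```python
import cv2
a=cv2.imread("pics/top0.png")[110:270,130:400];a=cv2.convertScaleAbs(a,alpha=1.6,beta=15);cv2.imwrite("pics/top0c.png",cv2.resize(a,None,fx=2.9,fy=2.9,interpolation=2))
a=cv2.imread("pics/side0.png")[160:320,180:390];a=cv2.convertScaleAbs(a,alpha=1.5,beta=10);cv2.imwrite("pics/side0c.png",cv2.resize(a,None,fx=3.7,fy=3.7,interpolation=2))
```

```text
(no output)
```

View pics/top0c.png

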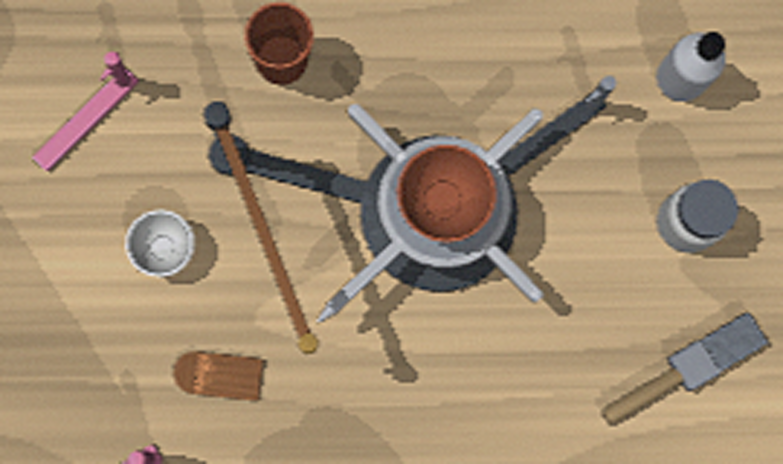

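View pics/side0c.png

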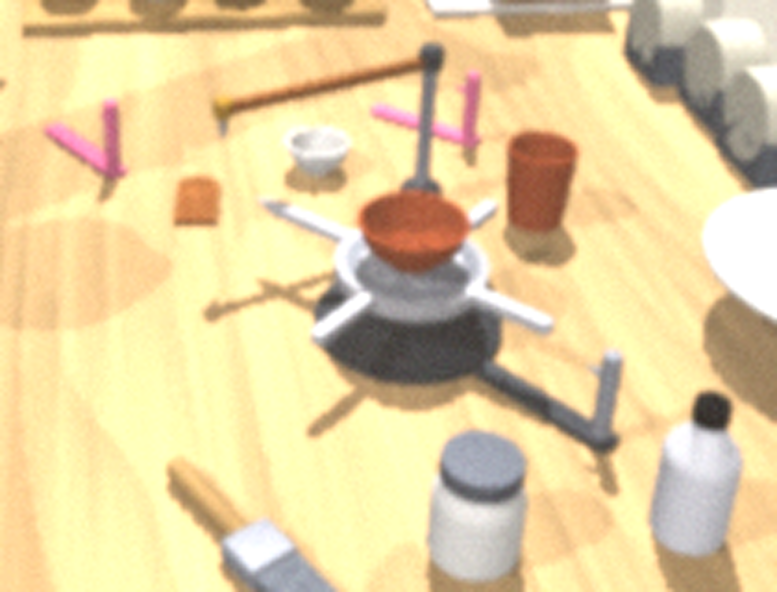

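```bash
cat > h.py <<'E'
import numpy as np,cv2
from cell import env
def ray(n,u,v,z):
    c=env.camera_params(n);R=np.array(c["R"]);t=np.array(c["t"])
    C=-R.T@t;d=R.T@np.array([(u-c["cx"])/c["fx"],(v-c["cy"])/c["fy"],1]);return C+d*(z-C[2])/d[2]
def proj(n,X):
    c=env.camera_params(n);q=np.array(c["R"])@X+np.array(c["t"]);return np.array([c["fx"]*q[0]/q[2]+c["cx"],c["fy"]*q[1]/q[2]+c["cy"]])
def cloud(n,d):
    c=env.camera_params(n);R=np.array(c["R"]);t=np.array(c["t"])
    v,u=np.mgrid[0:384,0:512];P=np.stack([(u-c["cx"])/c["fx"]*d,(v-c["cy"])/c["fy"]*d,d],-1)
    return (P-t)@R
def circ(P):
    A=np.c_[2*P,np.ones(len(P))];s=np.linalg.lstsq(A,(P**2).sum(1),rcond=None)[0];return s[:2],np.sqrt(s[2]+s[0]**2+s[1]**2)
E
python3 - <<'E'
from h import *
d=np.load("pics/top0_d.npy");X=cloud("top",d)
print("hand px", ray("top",283,180,70),"hinge",ray("top",205,150,174),"post",ray("top",340,139,88),"tip",ray("top",241,220,64),"needle end",ray("top",237,229,168))
p=np.load("pics/top0_p.npy")
# head: height 66..73
z=X[...,2];roi=np.zeros(z.shape,bool);roi[120:240,230:350]=1
m=roi&(abs(z-70)<5);print("head/spoke px",m.sum())
P=X[m][:,:2];c0=ray("top",283,180,90)[:2]
r=np.hypot(*(P-c0).T);print(np.histogram(r,bins=range(0,200,10)))
# bowl by colour
hsv=cv2.cvtColor(p,cv2.COLOR_RGB2HSV)
mb=((hsv[...,0]<12)&(hsv[...,1]>110)&roi).astype(np.uint8)
cs=max(cv2.findContours(mb,0,1)[0],key=cv2.contourArea)[:,0]
e=cv2.fitEllipse(cs);print("bowl ell",e, ray("top",*e[0],112), circ(np.array([ray("top",u,v,112)[:2] for u,v in cs])))
for nm,(u,v) in dict(cup=(226,124),jar=(373,183),bottle=(371,131),test=(186,194),rib=(206,240)).items():print(nm,ray("top",u,v,70))
E
```

```text
hand px [566.8520147  -78.21075303  70.        ] hinge [632.39944712 145.56544094 174.        ] post [ 686.32127695 -249.87822733   88.        ] tip [449.21978629  48.0308731   64.        ] needle end [413.68393543  59.40456023 168.        ]
head/spoke px 1174
(array([ 10,  21,  10,  25, 126, 223, 241, 105,  57,  63,  61,  64,  60,
        49,  22,  13,   6,   1,   0]), array([  0,  10,  20,  30,  40,  50,  60,  70,  80,  90, 100, 110, 120,
       130, 140, 150, 160, 170, 180, 190]))
bowl ell ((283.5753479003906, 176.16114807128906), (32.363555908203125, 32.98902893066406), 105.22533416748047) [569.75940064 -75.94235471 112.        ] (array([570.02083853, -75.98165232]), np.float64(47.60828830048598))
cup [741.07796476  90.37799583  70.        ]
jar [ 555.23825214 -347.14793441   70.        ]
bottle [ 716.03935819 -349.83564153   70.        ]
test [527.44265352 209.46827431  70.        ]
rib [391.25634195 150.41053115  70.        ]
```

```bash
cat >> h.py <<'E'
from scipy.optimize import least_squares
def wheel(d,c0=(570,-77),fixc=None,excl=None):
    """fit the cross: centre + angle (mod 90) to depth points on spokes; then pointed spoke = the one reaching farthest"""
    X=cloud("top",d);m=(abs(X[...,2]-67)<9);P=X[m][:,:2];c=np.array(c0,float)
    r=np.hypot(*(P-c).T);P=P[(r>80)&(r<185)]
    if excl is not None: P=P[~excl(P)]
    best=None
    for a0 in np.radians(range(0,90,10)):
        def f(q):
            cc=q[:2] if fixc is None else np.array(fixc)
            D=P-cc;th=np.arctan2(D[:,1],D[:,0])-q[2];th=(th+np.pi/4)%(np.pi/2)-np.pi/4
            return np.hypot(*D.T)*np.sin(th)
        s=least_squares(f,[*c,a0],loss="soft_l1",f_scale=3)
        if best is None or s.cost<best.cost:best=s
    cc=best.x[:2] if fixc is None else np.array(fixc);D=P-cc
    th=np.arctan2(D[:,1],D[:,0])-best.x[2];k=np.round(th/(np.pi/2)).astype(int)%4;ok=abs(f(best.x))<8 if False else abs(best.fun)<9
    rr=[ (np.percentile(np.hypot(*D[(k==i)].T),98) if (k==i).sum()>3 else 0, int((k==i).sum())) for i in range(4)]
    return cc,np.degrees([(best.x[2]+i*np.pi/2+np.pi)%(2*np.pi)-np.pi for i in range(4)]),rr,np.median(abs(best.fun))
E
python3 - <<'E'
from h import *
d=np.load("pics/top0_d.npy");X=cloud("top",d);p=np.load("pics/top0_p.npy")
print(wheel(d))
c=wheel(d)[0]
# head rim
z=X[...,2];P=X[(abs(z-70)<4)][:,:2];D=P-c;r=np.hypot(*D.T);P=P[r<75];D=P-c;a=np.arctan2(D[:,1],D[:,0])
# outer edge per angle
E=[]
for b in np.linspace(-np.pi,np.pi,49)[:-1]:
    k=abs(a-b)<.065
    if k.sum():
        j=np.argmax(np.hypot(*D[k].T));E.append(P[k][j])
E=np.array(E);rr=np.hypot(*(E-c).T);print("rim",circ(E),circ(E[rr<71]))
# gauge arm pts z 150..170
g=(z>140)&(z<185);P=X[g];k=np.hypot(P[:,0]-530,P[:,1]-100)<200;P=P[k];print(len(P),P[:,2].min(),np.median(P[:,2]))
v,u=np.nonzero(g);v,u=v[k],u[k];print(u.min(),u.max(),v.min(),v.max())
w=P[:,:2];vx=cv2.fitLine(w.astype(np.float32),cv2.DIST_HUBER,0,.01,.01).ravel();s=(w-vx[2:])@vx[:2];print("gauge line",vx,s.min(),s.max(),vx[2:]+s.min()*vx[:2],vx[2:]+s.max()*vx[:2])
hub=P[P[:,2]>169];print("hub",len(hub),hub.mean(0), hub[:,:2].min(0),hub[:,:2].max(0))
# post
g=(z>76)&(z<100);P=X[g];k=np.hypot(P[:,0]-686,P[:,1]+250)<40;print("post",P[k].mean(0),P[k][:,:2].min(0),P[k][:,:2].max(0),k.sum())
E
```

```text
(array([569.13328016, -76.66145443]), array([ 132.87190888, -137.12809112,  -47.12809112,   42.87190888]), [(np.float64(171.5430377419214), 145), (np.float64(136.65932606814692), 103), (np.float64(136.21970104896658), 90), (np.float64(137.62534433242362), 94)], np.float64(3.690868005205193))
rim (array([569.9215951 , -76.91353927]), np.float64(68.21916880618804)) (array([570.10945826, -77.01308819]), np.float64(66.94478448848325))
456 156.88666730537315 165.80649582251442
200 238 145 231
gauge line [9.31613088e-01 3.63451630e-01 5.28567932e+02 1.07016426e+02] -129.34796307105898 127.6727621534757 [408.06567687  60.00469809] [647.50954829 153.41929958]
hub 100 [585.34679337 129.20087548 173.48359188] [407.96352626  56.61468876] [647.2690938 159.6679067]
post [ 687.68366515 -246.34166514   86.81502377] [ 680.22098772 -252.84834403] [ 695.280081   -239.53401796] 28
```

>>> play_rows([
  {"linear": [-396, -255, 0], "turn": 1.4},
  {"linear": [-396, -255, 0], "turn": 1.4},
  {"linear": [-396, -255, 0], "turn": 1.4},
  {"linear": [-396, -255, 0], "turn": 1.4},
  {"linear": [-396, -255, 0], "turn": 1.4},
  {"linear": [-396, -255, 0], "turn": 1.4},
  {"linear": [-396, -255, 0], "turn": 1.4},
  {"linear": [-396, -255, 0], "turn": 1.4},
  {"linear": [-477, -626, 30], "turn": 2.433},
  {"linear": [-477, -626, 30], "turn": 2.433},
  {"linear": [-477, -626, 30], "turn": 2.433},
  {"linear": [-477, -626, 30], "turn": 2.433},
  {"linear": [-477, -626, 30], "turn": 2.433},
  {"linear": [-477, -626, 30], "turn": 2.433},
  {"linear": [-477, -626, 30], "turn": 2.433},
  {"linear": [-477, -626, 30], "turn": 2.433},
  {"linear": [-477, -626, 30], "turn": 2.433},
  {"linear": [-477, -626, 30], "turn": 2.433},
], hand=0)

```text
t: 2.35
eef_pos: [459.5, -127.4, 262.3]
tcp_rot: [-3.142, -0.0, 0.44]
ft_force: [0.5, 0.0, -0.5]
opening: 0.005
```

Run:
```python
from h import *
s=env.state();print(s["t"],s["eef_pos"],s["tcp_rot"],s["joints"],s["opening"])
for n in("top","side"):
    p,d=env.read_camera(n);cv2.imwrite(f"pics/{n}1.png",p[:,:,::-1])
a=cv2.imread("pics/top1.png")[100:280,130:400];b=cv2.imread("pics/side1.png")[130:310,150:420]
cv2.imwrite("pics/c1.png",cv2.resize(cv2.convertScaleAbs(np.vstack([a,b]),alpha=1.5,beta=10),None,fx=1.65,fy=1.65))
# post refine with initial picture
d=np.load("pics/top0_d.npy");X=cloud("top",d);z=X[...,2]
g=(z>84)&(z<100)&(np.hypot(X[...,0]-688,X[...,1]+247)<25);v,u=np.nonzero(g);print("post top px",u.mean(),v.mean(),len(u),X[g].mean(0))
```

```text
2.35 [ 459.48366218 -127.37451128  262.32004566] [-3.14158643e+00 -1.38582368e-04  4.40011167e-01] [-4.09119771e-01  3.20546331e-01  1.94776250e+00  1.41114556e-04
  8.73196948e-01  7.21574745e-01] 0.004627155216437879
post top px 338.85714285714283 138.04761904761904 21 [ 689.01716389 -246.37292647   88.89926664]
```

View pics/c1.png

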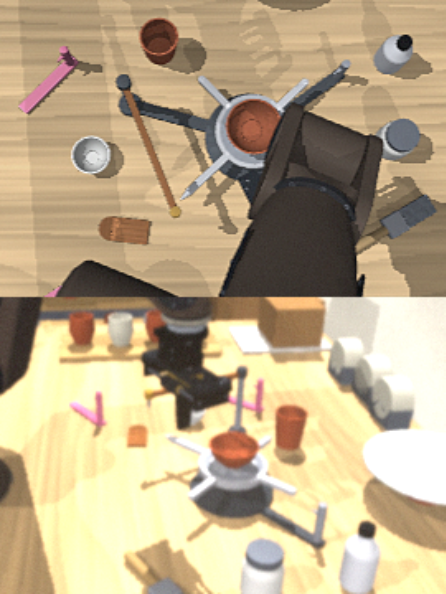

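>>> play_rows([
  {"linear": [0, 0, 50], "turn": 0},
  {"linear": [0, 0, 90], "turn": 0},
  {"linear": [0, 0, 115], "turn": 0},
  {"linear": [0, 0, 123], "turn": 0},
  {"linear": [0, 0, 123], "turn": 0},
])

```text
t: 3.08
eef_pos: [459.5, -128.4, 139.4]
tcp_rot: [-3.141, 0.0, 0.438]
ft_force: [0.2, -0.1, -0.3]
opening: 0.001
```

>>> play_rows([
  {"linear": [0.5, 10.6, 0], "turn": -0.0873},
  {"linear": [1.8, 21.1, 0], "turn": -0.1745},
  {"linear": [4.1, 31.4, 0], "turn": -0.2618},
  {"linear": [7.3, 41.6, 0], "turn": -0.3491},
  {"linear": [7.3, 41.6, 0], "turn": -0.3491},
])

```text
t: 3.7
eef_pos: [484.2, -163.5, 140.3]
tcp_rot: [3.139, -0.001, 0.786]
ft_force: [-0.8, -0.5, -0.1]
opening: 0.003
```

Run:
```python
from h import *
p,d=env.read_camera("side");cv2.imwrite("pics/side2.png",p[:,:,::-1])
b=p[150:310,180:390,::-1]
cv2.imwrite("pics/c2.png",cv2.resize(cv2.convertScaleAbs(b,alpha=1.5,beta=10),None,fx=3.5,fy=3.5))
```

```text
(no output)
```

View pics/c2.png

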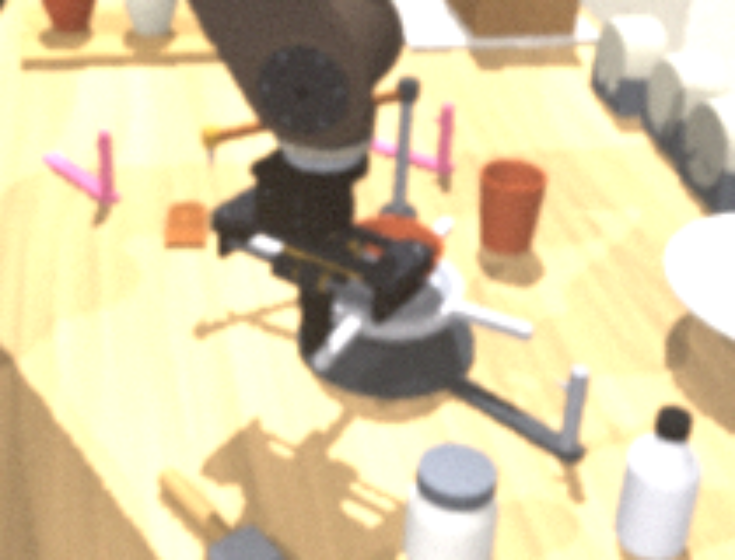

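>>> play_rows([
  {"linear": [0.5, 10.6, 0], "turn": -0.0873},
  {"linear": [1.8, 21.1, 0], "turn": -0.1745},
  {"linear": [4.1, 31.4, 0], "turn": -0.2618},
  {"linear": [7.3, 41.6, 0], "turn": -0.3491},
  {"linear": [11.4, 51.3, 0], "turn": -0.4363},
  {"linear": [16.3, 60.8, 0], "turn": -0.5236},
  {"linear": [22.0, 69.7, 0], "turn": -0.6109},
  {"linear": [28.4, 78.1, 0], "turn": -0.6981},
  {"linear": [35.6, 85.9, 0], "turn": -0.7854},
  {"linear": [43.4, 93.1, 0], "turn": -0.8727},
  {"linear": [51.8, 99.5, 0], "turn": -0.96},
  {"linear": [60.8, 105.2, 0], "turn": -1.0472},
  {"linear": [70.2, 110.1, 0], "turn": -1.1345},
  {"linear": [79.9, 114.2, 0], "turn": -1.2217},
  {"linear": [90.1, 117.4, 0], "turn": -1.309},
  {"linear": [90.1, 117.4, 0], "turn": -1.309},
])

```text
t: 5.75
eef_pos: [630.5, -181.6, 139.6]
tcp_rot: [3.141, 0.0, 2.095]
ft_force: [-0.0, -0.3, -0.0]
opening: 0.005
```

Run:
```python
from h import *
p,d=env.read_camera("side");cv2.imwrite("pics/side3.png",p[:,:,::-1])
q,d=env.read_camera("top")
b=cv2.resize(p[150:310,180:390,::-1],None,fx=2.2,fy=2.2);c=cv2.resize(q[110:270,190:400,::-1],None,fx=2.2,fy=2.2)
cv2.imwrite("pics/c3.png",cv2.resize(cv2.convertScaleAbs(np.hstack([b,c])[:,:],alpha=1.5,beta=10),None,fx=.86,fy=.86))
```

```text
(no output)
```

View pics/c3.png

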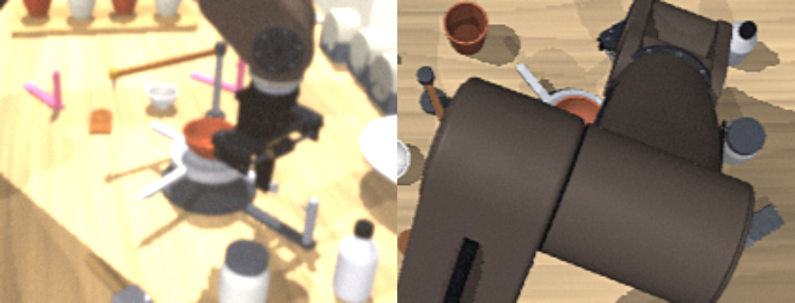

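>>> play_rows([
  {"linear": [0, -10, 0], "turn": 0},
  {"linear": [0, -12, -30], "turn": 0},
  {"linear": [0, -12, -80], "turn": 0},
  {"linear": [0, -12, -120], "turn": 0},
  {"linear": [0, -12, -120], "turn": 0},
  {"linear": [21, -69, -120], "turn": 0.18},
  {"linear": [60, -105, -120], "turn": 0.36},
  {"linear": [100, -120, -120], "turn": 0.54},
  {"linear": [142.6, -119.7, -120], "turn": 1.745},
  {"linear": [142.6, -119.7, -120], "turn": 1.745},
  {"linear": [142.6, -119.7, -120], "turn": 1.745},
  {"linear": [142.6, -119.7, -120], "turn": 1.745},
  {"linear": [142.6, -119.7, -120], "turn": 1.745},
  {"linear": [142.6, -119.7, -120], "turn": 1.745},
  {"linear": [142.6, -119.7, -120], "turn": 1.745},
  {"linear": [142.6, -119.7, -120], "turn": 1.745},
  {"linear": [142.6, -119.7, -120], "turn": 1.745},
])

```text
t: 7.98
eef_pos: [454.9, -118.9, 258.8]
tcp_rot: [-3.141, 0.001, 0.352]
ft_force: [0.1, 0.2, 0.6]
opening: 0.0
```

Run:
```python
from h import *
s=env.state();print(s["t"],s["eef_pos"],s["tcp_rot"])
p,_=env.read_camera("side")
q,d=env.read_camera("top");np.save("pics/top4_d.npy",d);cv2.imwrite("pics/top4.png",q[:,:,::-1])
c=np.array([570,-77])
print(wheel(d,c,fixc=c))
b=cv2.resize(p[150:310,180:390,::-1],None,fx=2.2,fy=2.2);c=cv2.resize(q[110:270,190:400,::-1],None,fx=2.2,fy=2.2)
cv2.imwrite("pics/c4.png",cv2.resize(cv2.convertScaleAbs(np.hstack([b,c])[:,:],alpha=1.5,beta=10),None,fx=.86,fy=.86))
```

```text
7.975 [ 454.87448143 -118.85549556  258.75886645] [-3.14095184e+00  5.96301911e-04  3.52273610e-01]
(array([570, -77]), array([  37.99754316,  127.99754316, -142.00245684,  -52.00245684]), [(np.float64(137.11378140235018), 93), (np.float64(137.6152190039271), 93), (0, 0), (np.float64(137.1344366603014), 89)], np.float64(3.665965103470197))
```

View pics/c4.png

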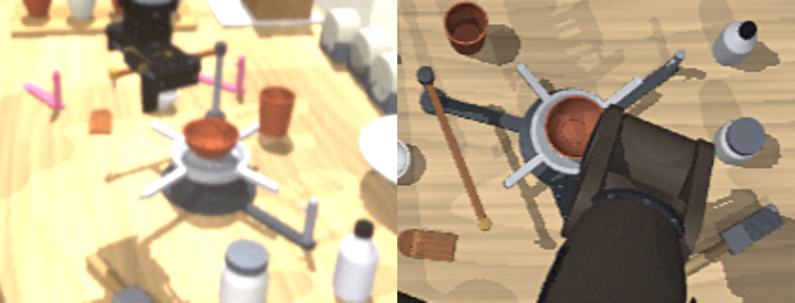

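>>> play_rows([
  {"linear": [0, 0, 50], "turn": 0},
  {"linear": [0, 0, 90], "turn": 0},
  {"linear": [0, 0, 112], "turn": 0},
  {"linear": [0, 0, 120], "turn": 0},
  {"linear": [0, 0, 120], "turn": 0},
])

```text
t: 8.7
eef_pos: [455.4, -118.9, 139.3]
tcp_rot: [-3.141, 0.0, 0.351]
ft_force: [-0.7, -0.1, 0.7]
opening: 0.006
```

>>> play_rows([
  {"linear": [0.5, 10.6, 0], "turn": -0.0873},
  {"linear": [1.8, 21.1, 0], "turn": -0.1745},
  {"linear": [4.1, 31.4, 0], "turn": -0.2618},
  {"linear": [7.3, 41.6, 0], "turn": -0.3491},
  {"linear": [11.4, 51.3, 0], "turn": -0.4363},
  {"linear": [16.3, 60.8, 0], "turn": -0.5236},
  {"linear": [22.0, 69.7, 0], "turn": -0.6109},
  {"linear": [28.4, 78.1, 0], "turn": -0.6981},
  {"linear": [35.6, 85.9, 0], "turn": -0.7854},
  {"linear": [43.4, 93.1, 0], "turn": -0.8727},
  {"linear": [51.8, 99.5, 0], "turn": -0.96},
  {"linear": [60.8, 105.2, 0], "turn": -1.0472},
  {"linear": [70.2, 110.1, 0], "turn": -1.1345},
  {"linear": [79.9, 114.2, 0], "turn": -1.2217},
  {"linear": [90.1, 117.4, 0], "turn": -1.309},
  {"linear": [100.4, 119.7, 0], "turn": -1.3963},
  {"linear": [106.7, 120.6, 0], "turn": -1.4486},
  {"linear": [113, 121.2, 0], "turn": -1.501},
  {"linear": [117.3, 121.4, 0], "turn": -1.536},
  {"linear": [117.3, 121.4, 0], "turn": -1.536},
])

```text
t: 11.2
eef_pos: [607.5, -192.4, 139.9]
tcp_rot: [3.141, 0.001, 1.887]
ft_force: [-0.4, -0.1, 0.4]
opening: 0.005
```

Run:
```python
from h import *
s=env.state();print(s["t"],s["eef_pos"],s["tcp_rot"],s["ft_force"])
p,_=env.read_camera("side")
q,d=env.read_camera("top")
c=np.array([570,-77])
print(np.degrees(np.arctan2(*(s["eef_pos"][:2]-c)[::-1])),wheel(d,c,fixc=c))
b=cv2.resize(p[150:310,180:390,::-1],None,fx=2.2,fy=2.2);c=cv2.resize(q[110:270,190:400,::-1],None,fx=2.2,fy=2.2)
cv2.imwrite("pics/c5.png",cv2.resize(cv2.convertScaleAbs(np.hstack([b,c])[:,:],alpha=1.5,beta=10),None,fx=.86,fy=.86))
```

```text
11.2 [ 607.45349416 -192.44458874  139.93962087] [3.14059468e+00 6.50385533e-04 1.88693360e+00] [-0.40200949 -0.14831457  0.37842732]
-72.02546893027908 (array([570, -77]), array([  25.59090509,  115.59090509, -154.40909491,  -64.40909491]), [(np.float64(137.3044120306718), 96), (0, 0), (0, 0), (0, 0)], np.float64(3.8759048346454423))
```

View pics/c5.png

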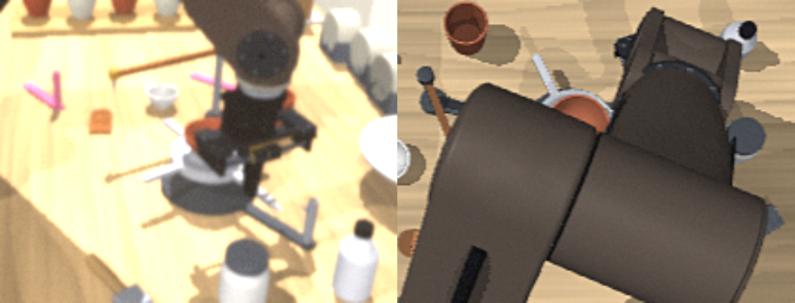

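>>> play_rows([
  {"linear": [0.3, 7, 0], "turn": -0.06},
  {"linear": [0.9, 14, 0], "turn": -0.116},
  {"linear": [1.3, 17.9, 0], "turn": -0.148},
  {"linear": [1.3, 17.9, 0], "turn": -0.148},
])

```text
t: 11.8
eef_pos: [623.9, -185.6, 139.3]
tcp_rot: [3.141, 0.0, 2.034]
ft_force: [-0.5, -1.0, -0.1]
opening: 0.003
```

Run:
```python
from h import *
s=env.state();print(s["t"],s["eef_pos"],s["tcp_rot"],s["ft_force"])
q,d=env.read_camera("top")
c=np.array([570,-77])
print(np.degrees(np.arctan2(*(s["eef_pos"][:2]-c)[::-1])),wheel(d,c,fixc=c))
```

```text
11.8 [ 623.85059634 -185.6317316   139.27542361] [3.14126450e+00 1.18814618e-04 2.03442471e+00] [-0.5292805  -0.99671361 -0.09982104]
-63.63160311695054 (array([570, -77]), array([-145.98866154,  -55.98866154,   34.01133846,  124.01133846]), [(0, 0), (0, 0), (np.float64(137.54533822816384), 96), (0, 0)], np.float64(3.8495556320058784))
```

>>> play_rows([
  {"linear": [0, -8, 0], "turn": 0},
  {"linear": [0, -12, -30], "turn": 0},
  {"linear": [0, -12, -80], "turn": 0},
  {"linear": [0, -12, -130], "turn": 0},
  {"linear": [0, -12, -150], "turn": 0},
  {"linear": [656, -1, -150], "turn": 0},
  {"linear": [656, -1, -150], "turn": 0},
  {"linear": [656, -1, -150], "turn": 0},
  {"linear": [656, -1, -150], "turn": 0},
  {"linear": [656, -1, -150], "turn": 0},
  {"linear": [656, -1, -150], "turn": 0},
  {"linear": [656, -1, -150], "turn": 0},
  {"linear": [656, -1, -150], "turn": 0},
  {"linear": [656, -1, -150], "turn": 0},
  {"linear": [656, -1, -150], "turn": 0},
  {"linear": [656, -1, -150], "turn": 0},
  {"linear": [656, -1, -150], "turn": 0},
])

```text
t: 13.98
eef_pos: [328.2, 401.3, 289.0]
tcp_rot: [-3.142, -0.0, 2.037]
ft_force: [0.5, -0.4, 0.4]
opening: 0.001
```

```bash
cat > look.py <<'E'
from h import *
import sys
k=sys.argv[1]
s=env.state();print(s["t"],s["eef_pos"],s["tcp_rot"])
p,ds=env.read_camera("side");q,d=env.read_camera("top");cv2.imwrite(f"pics/top{k}.png",q[:,:,::-1]);cv2.imwrite(f"pics/side{k}.png",p[:,:,::-1]);np.save(f"pics/top{k}_d.npy",d);np.save(f"pics/side{k}_d.npy",ds)
post=np.array([688.5,-247.])
ex=lambda P:np.hypot(*(P-post).T)<25
for c in (None,np.array([570,-77])):
    w=wheel(d,(570,-77),fixc=c,excl=ex);print(np.round(w[0],1),np.round(w[1],2),w[2],round(w[3],2),"post ang",np.degrees(np.arctan2(*(post-w[0])[::-1])))
a=cv2.resize(p[190:300,240:370,::-1],None,fx=3,fy=3,interpolation=2);b=cv2.resize(q[125:235,225:355,::-1],None,fx=3,fy=3,interpolation=2)
cv2.imwrite(f"pics/c{k}.png",cv2.convertScaleAbs(np.hstack([a,b]),alpha=1.5,beta=10))
E
python3 look.py 6
```

```text
13.975 [328.16924569 401.31689593 289.03591202] [-3.14152841e+00 -5.43948828e-05  2.03725625e+00]
[569.1 -76.3] [  33.52  123.52 -146.48  -56.48] [(np.float64(137.99537233550132), 95), (np.float64(136.26750873151778), 98), (np.float64(137.57260524183738), 101), (np.float64(174.4952329361837), 136)] 3.6 post ang -55.01605000105737
[570 -77] [  33.48  123.48 -146.52  -56.52] [(np.float64(137.62157260345538), 95), (np.float64(137.35246293436964), 98), (np.float64(138.01524151492447), 101), (np.float64(173.40539422987578), 136)] 3.69 post ang -55.12123480221299
```

View pics/c6.png

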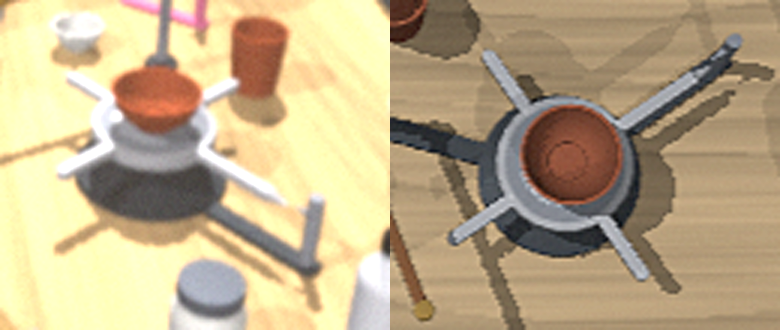

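```bash
cat > meas.py <<'E'
import h,sys
from h import *
k=sys.argv[1]
post=np.array([688.5,-247.]);ex=lambda P:np.hypot(*(P-post).T)<25
ds=np.load(f"pics/side{k}_d.npy");dt=np.load(f"pics/top{k}_d.npy")
XS=cloud("side",ds);XT=cloud("top",dt)
for nm,X in(("top",XT),("side",XS)):
    g=np.hypot(X[...,0]-post[0],X[...,1]-post[1])<22
    z=X[...,2]
    for lo,hi in((30,52),(70,84),(85,95)):
        m=g&(z>lo)&(z<hi)
        if m.sum()>2:print(nm,lo,hi,m.sum(),X[m].mean(0),X[m].min(0)[:2],X[m].max(0)[:2])
c0=cloud
h.cloud=lambda n,d:c0("side",d) if d is ds else c0(n,d)
for d in(dt,ds):
    w=h.wheel(d,(570,-77),excl=ex);print(np.round(w[0],1),np.round(w[1],2),w[2],w[3])
# bar at z~8: top-camera dark pixels between r 100..195 around angle -55
p=cv2.imread("pics/top6.png" if k=="6" else f"pics/top{k}.png").max(2)
E
python3 meas.py 6
python3 - <<'E'
import cv2
a=cv2.imread("pics/top6.png")[130:170,310:350];b=cv2.imread("pics/side6.png")[240:290,310:360]
import numpy as np
cv2.imwrite("pics/c6b.png",cv2.convertScaleAbs(np.hstack([cv2.resize(a,(400,400),interpolation=0),cv2.resize(b,(400,400),interpolation=0)]),alpha=1.6))
E
```

```text
top 30 52 10 [ 683.06876541 -245.38735776   42.09626434] [ 680.05881663 -251.70668155] [ 691.21963447 -239.97184675]
top 70 84 12 [ 685.35168335 -244.63765312   77.4155593 ] [ 680.64403962 -251.97926843] [ 693.76108586 -239.48739839]
top 85 95 21 [ 688.49980804 -246.57591884   89.15968685] [ 679.78571992 -253.71979996] [ 695.88783553 -239.86561869]
side 30 52 36 [ 687.91235637 -255.71036168   41.01067709] [ 682.23349237 -260.64037647] [ 697.20896185 -248.46462117]
side 70 84 24 [ 687.88396444 -256.04330379   76.65574827] [ 681.74667571 -261.30106667] [ 697.81781147 -246.33191901]
side 85 95 18 [ 690.10545181 -252.52262573   87.18090151] [ 683.29517738 -258.25416296] [ 697.53290687 -245.71159358]
[569.1 -76.3] [  33.52  123.52 -146.48  -56.48] [(np.float64(137.99537233550132), 95), (np.float64(136.26750873151778), 98), (np.float64(137.57260524183738), 101), (np.float64(174.4952329361837), 136)] 3.5987285989932234
[570.7 -85.4] [ 123.43 -146.57  -56.57   33.43] [(np.float64(140.42977767639886), 57), (np.float64(135.57350176562244), 91), (np.float64(169.1228350723419), 151), (np.float64(140.06598295349008), 59)] 2.855471491182374
```

View pics/c6b.png

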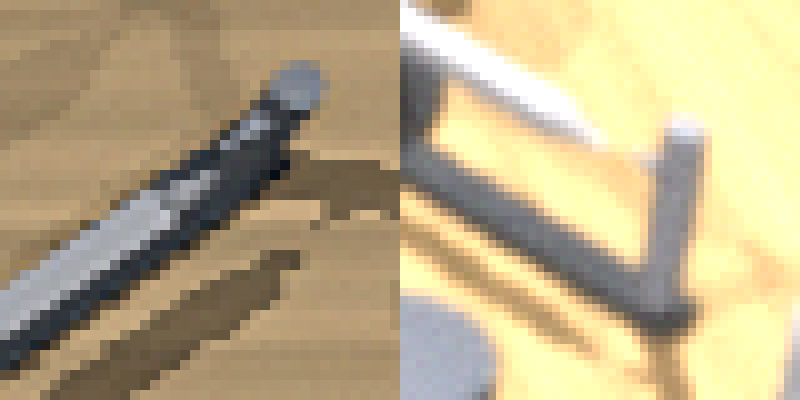

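>>> play_rows([
  {"linear": [-656, -14, 0], "turn": 0},
  {"linear": [-656, -14, 0], "turn": 0},
  {"linear": [-656, -14, 0], "turn": 0},
  {"linear": [-656, -14, 0], "turn": 0},
  {"linear": [-656, -14, 0], "turn": 0},
  {"linear": [-656, -14, 0], "turn": 0},
  {"linear": [-656, -14, 0], "turn": 0},
  {"linear": [-656, -14, 0], "turn": 0},
  {"linear": [-656, -14, 0], "turn": 0},
  {"linear": [-656, -14, 0], "turn": 0},
  {"linear": [-656, -14, 0], "turn": 0},
  {"linear": [-656, -14, 0], "turn": 0},
  {"linear": [-656, -14, 50], "turn": 0},
  {"linear": [-656, -14, 100], "turn": 0},
  {"linear": [-656, -14, 140], "turn": 0},
  {"linear": [-656, -14, 150], "turn": 0},
  {"linear": [-656, -14, 150], "turn": 0},
])

```text
t: 16.2
eef_pos: [610.2, -192.4, 139.9]
tcp_rot: [3.142, -0.0, 2.035]
ft_force: [-0.7, -0.4, -0.4]
opening: 0.006
```

>>> play_rows([
  {"linear": [0, 6, 0], "turn": 0},
  {"linear": [0, 12, 0], "turn": 0},
  {"linear": [0, 15, 0], "turn": -0.01},
  {"linear": [0, 17, 0], "turn": -0.02},
  {"linear": [0, 18.1, 0], "turn": -0.025},
  {"linear": [0, 18.1, 0], "turn": -0.025},
])

```text
t: 16.95
eef_pos: [626.6, -184.3, 139.3]
tcp_rot: [3.141, -0.0, 2.06]
ft_force: [0.3, -0.2, 1.4]
opening: 0.003
```

Run:
```python
from h import *
s=env.state();print(s["t"],s["eef_pos"],s["tcp_rot"],s["ft_force"])
q,d=env.read_camera("top")
c=np.array([570,-77])
print(np.degrees(np.arctan2(*(s["eef_pos"][:2]-c)[::-1])),wheel(d,c,fixc=c))
```

```text
16.95 [ 626.58283095 -184.28824833  139.25383572] [ 3.14142538e+00 -1.23417170e-05  2.05998251e+00] [ 0.30734492 -0.18950815  1.4453365 ]
-62.193249804001425 (array([570, -77]), array([ -54.62845764,   35.37154236,  125.37154236, -144.62845764]), [(0, 0), (np.float64(136.9329381090069), 93), (0, 0), (0, 0)], np.float64(3.8379144712896824))
```

>>> play_rows([
  {"linear": [0, -8, 0], "turn": 0},
  {"linear": [0, -12, -30], "turn": 0},
  {"linear": [0, -12, -80], "turn": 0},
  {"linear": [0, -12, -130], "turn": 0},
  {"linear": [0, -12, -150], "turn": 0},
  {"linear": [657, 12, -150], "turn": 0},
  {"linear": [657, 12, -150], "turn": 0},
  {"linear": [657, 12, -150], "turn": 0},
  {"linear": [657, 12, -150], "turn": 0},
  {"linear": [657, 12, -150], "turn": 0},
  {"linear": [657, 12, -150], "turn": 0},
  {"linear": [657, 12, -150], "turn": 0},
  {"linear": [657, 12, -150], "turn": 0},
  {"linear": [657, 12, -150], "turn": 0},
  {"linear": [657, 12, -150], "turn": 0},
  {"linear": [657, 12, -150], "turn": 0},
  {"linear": [657, 12, -150], "turn": 0},
])

```text
t: 19.12
eef_pos: [327.3, 402.3, 288.9]
tcp_rot: [-3.141, -0.0, 2.063]
ft_force: [-0.9, -0.5, -0.4]
opening: 0.006
```

```bash
python3 look.py 7;python3 meas.py 7
python3 - <<'E'
import cv2
a=cv2.imread("pics/top7.png")[130:170,310:350];b=cv2.imread("pics/side7.png")[240:290,310:360]
import numpy as np
cv2.imwrite("pics/c7b.png",cv2.convertScaleAbs(np.hstack([cv2.resize(a,(400,400),interpolation=0),cv2.resize(b,(400,400),interpolation=0)]),alpha=1.6))
E
```

```text
19.125 [327.33767966 402.29773429 288.94512239] [-3.14139259e+00 -7.91807824e-05  2.06279561e+00]
[569.1 -76.2] [  34.82  124.82 -145.18  -55.18] [(np.float64(136.63374749037908), 96), (np.float64(136.69626100289622), 94), (np.float64(136.9414678365324), 99), (np.float64(173.58340575509425), 136)] 3.76 post ang -55.050412862872726
[570 -77] [-145.2  -55.2   34.8  124.8] [(np.float64(137.2273973381026), 99), (np.float64(172.4465361525736), 136), (np.float64(136.39515101951298), 96), (np.float64(137.84206092880197), 94)] 3.58 post ang -55.12123480221299
top 30 52 9 [ 683.26391171 -245.92010133   38.51646005] [ 680.65232225 -251.91300756] [ 691.79104554 -240.40757909]
top 70 84 12 [ 685.09493217 -244.5647653    76.53370109] [ 681.13679889 -252.32512099] [ 694.25233298 -239.42194183]
top 85 95 21 [ 688.68762852 -246.50973131   89.4942198 ] [ 680.91413998 -252.87746248] [ 694.59616125 -240.01722965]
side 30 52 36 [ 688.24095467 -255.54165827   40.94688196] [ 682.37711565 -260.29486626] [ 697.49161898 -247.57343198]
side 70 84 24 [ 688.23969178 -256.12478324   76.53788591] [ 682.76280361 -259.4902518 ] [ 696.48553933 -247.15141376]
side 85 95 17 [ 690.13377386 -252.74771231   87.2694938 ] [ 683.11112236 -258.69471375] [ 696.3836084  -245.31969454]
[569.1 -76.2] [  34.82  124.82 -145.18  -55.18] [(np.float64(136.63374749037908), 96), (np.float64(136.69626100289622), 94), (np.float64(136.9414678365324), 99), (np.float64(173.58340575509425), 136)] 3.762197374377819
[570.9 -85.5] [-145.15  -55.15   34.85  124.85] [(np.float64(135.73228534354496), 90), (np.float64(167.81154617635124), 154), (np.float64(138.41173897210683), 53), (np.float64(139.84818081048644), 59)] 2.6785765895473186
```

View pics/c7.png

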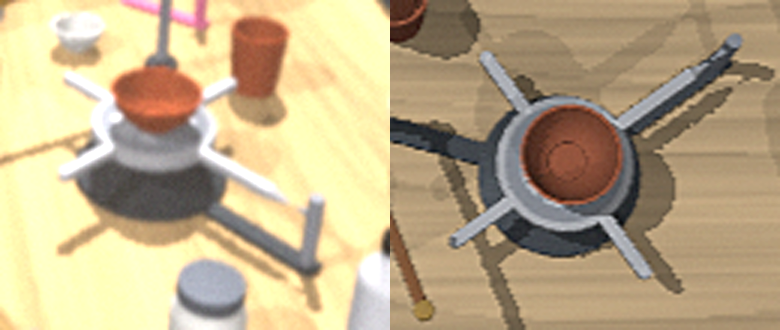

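View pics/c7b.png

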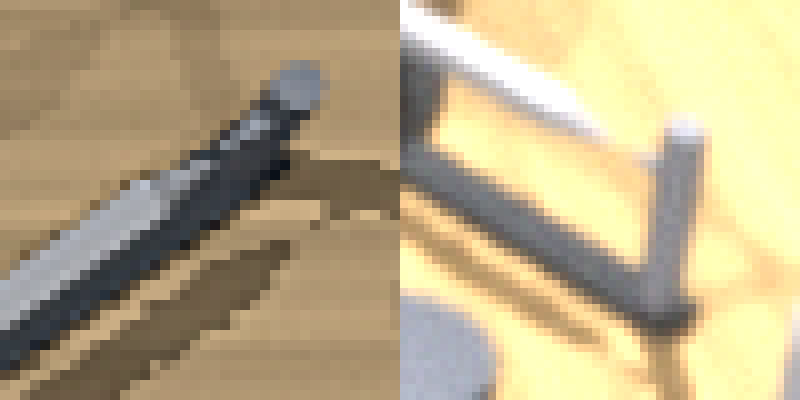

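```bash
cat > g.py <<'E'
from h import *
import sys
k=sys.argv[1]
d=np.load(f"pics/top{k}_d.npy");X=cloud("top",d);z=X[...,2]
# hub top
g=(z>167)&(z<182)&(np.hypot(X[...,0]-634,X[...,1]-148)<22);v,u=np.nonzero(g);P=X[g]
print("hub",len(P),P.mean(0),(P.min(0)+P.max(0))/2, "ray",ray("top",u.mean(),v.mean(),174))
H=P.mean(0)[:2]
# arm line from colour/ depth 155..172
g=(z>154)&(z<172);P=X[g][:,:2];r=np.hypot(*(P-H).T);P=P[(r>25)&(r<225)]
r=np.hypot(*(P-H).T)
vx=cv2.fitLine(P.astype(np.float32),cv2.DIST_HUBER,0,.01,.01).ravel();dv=vx[:2]*np.sign((vx[2:]-H)@vx[:2])
n=np.array([-dv[1],dv[0]]);print("arm n",len(P),"ang",np.degrees(np.arctan2(dv[1],dv[0])),"line offset at hinge",(H-vx[2:])@n)
Hl=H-n*((H-vx[2:])@n);print("hinge on line",Hl)
C=np.array([570,-77.])
for h in(H,Hl):
    e=C-h;print("H->C dist",np.hypot(*e),"ang",np.degrees(np.arctan2(e[1],e[0])))
E
python3 g.py 0; python3 g.py 7
```

```text
hub 71 [634.7357241  148.10515255 174.75435412] [635.0179163  148.45143077 173.58473979] ray [634.93841058 148.16713918 174.        ]
arm n 320 ang -158.7527613698295 line offset at hinge 0.25782297685631805
hinge on line [634.64229083 148.34545009]
H->C dist 234.2286141319231 ang -106.04417325159129
H->C dist 234.4337809257428 ang -106.00599615236948
hub 74 [634.16751543 147.61164425 174.4626247 ] [631.9842631  148.19221134 174.13713407] ray [634.2951513  147.65148649 174.        ]
arm n 320 ang -158.6404578339962 line offset at hinge 0.613572255662897
hinge on line [633.94404061 148.1830722 ]
H->C dist 233.5976471791771 ang -105.94368841669503
H->C dist 234.08600200185882 ang -105.85267413813362
```

>>> play_rows([
  {"linear": [-310, 32, 0], "turn": 1.69},
  {"linear": [-310, 32, 0], "turn": 1.69},
  {"linear": [-310, 32, 0], "turn": 1.69},
  {"linear": [-310, 32, 0], "turn": 1.69},
  {"linear": [-310, 32, 0], "turn": 1.69},
  {"linear": [-310, 32, 0], "turn": 1.69},
  {"linear": [-310, 32, 0], "turn": 1.69},
  {"linear": [-310, 32, 0], "turn": 1.69},
  {"linear": [-310, 32, 0], "turn": 1.69},
  {"linear": [-310, 32, 0], "turn": 1.69},
  {"linear": [-310, 32, 30], "turn": 1.69},
  {"linear": [-310, 32, 60], "turn": 1.69},
  {"linear": [-310, 32, 60], "turn": 1.69},
])

```text
t: 20.85
eef_pos: [501.7, 141.9, 227.9]
tcp_rot: [-3.141, 0.004, 0.373]
ft_force: [0.7, 0.5, -0.4]
opening: 0.004
```

```bash
python3 look.py 8 | head -1
python3 - <<'E'
import numpy as np
from cell import env
s=env.state();y=s["tcp_rot"][2];p=s["eef_pos"][:2]
H=np.array([634.3,148]);tx=np.array([np.cos(y),np.sin(y)]);ty=np.array([np.sin(y),-np.cos(y)])
h=np.array([(H-p)@tx,(H-p)@ty]);print("hinge in tool",h,"ty ang",np.degrees(y)-90)
for off in (0,20,25,28,30): # first advance along ty, then rotate
  print(off)
b=22.
for a in range(0,57,4):
    A=np.radians(a);R=np.array([[np.cos(-A),-np.sin(-A)],[np.sin(-A),np.cos(-A)]]) # ccw world = cw in tool frame
    q=h+R@(np.array([0,b])-h);print(a,np.round(q,1),round(-A,3))
E
```

```text
20.85 [501.71087486 141.85147798 227.90834496] [-3.1407461   0.00355457  0.37266097]
hinge in tool [124.74174873  42.44843509] ty ang -68.71163682093658
0
20
25
28
30
0 [ 0. 22.] -0.0
4 [-1.1 30.8] -0.07
8 [-1.6 39.6] -0.14
12 [-1.5 48.4] -0.209
16 [-0.8 57.2] -0.279
20 [ 0.5 65.9] -0.349
24 [ 2.5 74.5] -0.419
28 [ 5. 83.] -0.489
32 [ 8.1 91.2] -0.559
36 [11.8 99.2] -0.628
40 [ 16. 107.] -0.698
44 [ 20.8 114.4] -0.768
48 [ 26.1 121.5] -0.838
52 [ 31.8 128.2] -0.908
56 [ 38.  134.4] -0.977
```

View pics/side8.png

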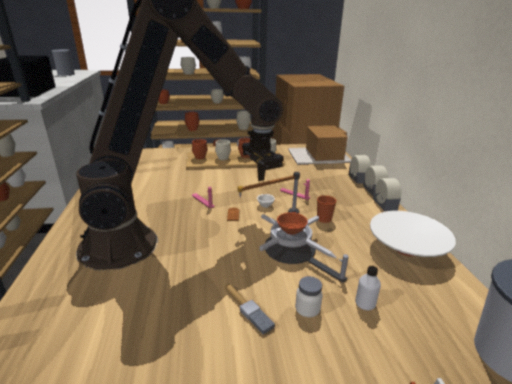

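>>> play_rows([
  {"linear": [0, 12, 0], "turn": 0},
  {"linear": [0, 22, 0], "turn": 0},
  {"linear": [-1.1, 30.8, 0], "turn": -0.07},
  {"linear": [-1.6, 39.6, 0], "turn": -0.14},
  {"linear": [-1.5, 48.4, 0], "turn": -0.209},
  {"linear": [-0.8, 57.2, 0], "turn": -0.279},
  {"linear": [0.5, 65.9, 0], "turn": -0.349},
  {"linear": [2.5, 74.5, 0], "turn": -0.419},
  {"linear": [5, 83, 0], "turn": -0.489},
  {"linear": [8.1, 91.2, 0], "turn": -0.559},
  {"linear": [11.8, 99.2, 0], "turn": -0.628},
  {"linear": [16, 107, 0], "turn": -0.698},
  {"linear": [20.8, 114.4, 0], "turn": -0.768},
  {"linear": [23.5, 118, 0], "turn": -0.803},
  {"linear": [23.5, 118, 0], "turn": -0.803},
  {"linear": [23.5, 118, 0], "turn": -0.803},
])

```text
t: 22.95
eef_pos: [566.9, 40.9, 229.4]
tcp_rot: [3.141, -0.0, 1.172]
ft_force: [-0.7, -0.4, 0.2]
opening: 0.007
```

```bash
python3 look.py 9|head -1; cp pics/c9.png pics/c9x.png; python3 g.py 9
```

```text
22.95 [566.88073226  40.86383194 229.44628335] [ 3.14131180e+00 -1.90902758e-04  1.17194694e+00]
hub 72 [634.46544446 147.60170568 174.85808766] [635.12740777 145.78033791 174.51238753] ray [634.70237676 147.67182422 174.        ]
arm n 23 ang -149.53926923035837 line offset at hinge -119.98926095586644
hinge on line [695.29372387  44.17374621]
H->C dist 233.67010875577412 ang -106.01459971568217
H->C dist 174.30316696042297 ang -135.9576734341805
```

View pics/c9.png

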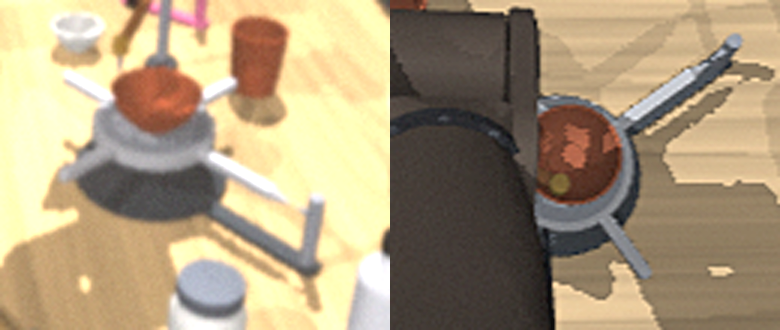

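```bash
cat > col.py <<'E'
from h import *
import sys
q=cv2.imread(f"pics/top{sys.argv[1]}.png");d=np.load(f"pics/top{sys.argv[1]}_d.npy");X=cloud("top",d);z=X[...,2]
m=(z>158)&(z<178)&(np.hypot(X[...,0]-570,X[...,1]+77)<90)
hs=cv2.cvtColor(q,cv2.COLOR_BGR2HSV);mm=m&(hs[...,0]>17)&(hs[...,0]<35)
for k,M in(("depth",m),("yellow",mm)):
    v,u=np.nonzero(M)
    if len(u):
        X0=ray("top",u.mean(),v.mean(),168);e=X0[:2]-[634.3,148];a=np.degrees(np.arctan2(e[1],e[0]));print(k,len(u),u.mean(),v.mean(),X0,np.hypot(*e),a,"to go",-106.0-a)
E
python3 col.py 9
```

```text
depth 61 278.8688524590164 185.0655737704918 [533.29234621 -56.67870215 168.        ] 228.24530058567765 -116.26604974528138 to go 10.266049745281379
yellow 35 280.8285714285714 186.0 [530.63205623 -62.00865166 168.        ] 234.20221249406433 -116.27262977641811 to go 10.272629776418114
```

>>> play_rows([
  {"linear": [-0.9, 6.6, 0], "turn": -0.052},
  {"linear": [-1.4, 13.1, 0], "turn": -0.105},
  {"linear": [-1.6, 18, 0], "turn": -0.144},
  {"linear": [-1.7, 20.9, 0], "turn": -0.166},
  {"linear": [-1.7, 20.9, 0], "turn": -0.166},
])

```text
t: 23.68
eef_pos: [585.5, 31.5, 229.2]
tcp_rot: [3.141, -0.0, 1.339]
ft_force: [0.4, 0.8, -0.2]
opening: 0.004
```

```bash
python3 look.py 10|head -1; python3 col.py 10
```

```text
23.675 [585.54951535  31.50120403 229.23084702] [ 3.14147166e+00 -1.49826389e-04  1.33850282e+00]
depth 61 283.26229508196724 172.70491803278688 [567.85152786 -69.62139737 168.        ] 227.5400449239493 -106.97951589436057 to go 0.9795158943605742
yellow 32 285.5 173.5 [565.55695156 -75.75000036 168.        ] 234.07193204369125 -107.07860700238409 to go 1.0786070023840892
```

>>> play_rows([
  {"linear": [-0.2, 1.2, 0], "turn": -0.009},
  {"linear": [-0.3, 2.2, 0], "turn": -0.017},
  {"linear": [-0.3, 2.2, 0], "turn": -0.017},
  {"linear": [-0.3, 2.2, 0], "turn": -0.017},
])

```text
t: 24.28
eef_pos: [587.6, 30.7, 229.2]
tcp_rot: [3.141, -0.0, 1.356]
ft_force: [0.1, 0.0, -0.9]
opening: 0.005
```

```bash
python3 look.py 11|head -1; python3 col.py 11
```

```text
24.275 [587.64695032  30.68587695 229.23151291] [ 3.14143968e+00 -9.53176111e-05  1.35581758e+00]
depth 64 283.515625 171.484375 [571.28500879 -70.406508   168.        ] 227.31540170521308 -106.09399226838505 to go 0.09399226838505115
yellow 36 285.8333333333333 172.08333333333334 [569.53962582 -76.77287277 168.        ] 233.9161182895605 -106.07247009681105 to go 0.07247009681104544
```

>>> play_rows([
  {"linear": [0, -12, 0], "turn": 0},
  {"linear": [0, -25, 0], "turn": 0},
  {"linear": [0, -25, -40], "turn": 0},
  {"linear": [0, -25, -80], "turn": 0},
  {"linear": [306, -330, -80], "turn": -0.7},
  {"linear": [306, -330, -80], "turn": -0.7},
  {"linear": [306, -330, -80], "turn": -0.7},
  {"linear": [306, -330, -80], "turn": -0.7},
  {"linear": [306, -330, -80], "turn": -0.7},
  {"linear": [306, -330, -80], "turn": -0.7},
  {"linear": [306, -330, -80], "turn": -0.7},
  {"linear": [306, -330, -80], "turn": -0.7},
  {"linear": [306, -330, -80], "turn": -0.7},
  {"linear": [306, -330, -80], "turn": -0.7},
])

```text
t: 26.12
eef_pos: [330.9, 399.0, 309.3]
tcp_rot: [3.142, 0.0, 2.054]
ft_force: [0.8, -0.1, -0.5]
opening: 0.001
```

```bash
python3 look.py 12; python3 col.py 12; python3 g.py 12
python3 - <<'E'
from h import *
for k in(0,12):
    p=cv2.cvtColor(cv2.imread(f"pics/top{k}.png"),cv2.COLOR_BGR2HSV)
    roi=np.zeros(p.shape[:2],bool);roi[150:205,255:312]=1
    cs=max(cv2.findContours(((p[...,0]<12)&(p[...,1]>110)&roi).astype(np.uint8),0,1)[0],key=cv2.contourArea)
    hull=cv2.convexHull(cs)[:,0]
    print(k,circ(np.array([ray("top",*u,112)[:2] for u in hull])))
d=cv2.absdiff(cv2.imread("pics/top0.png"),cv2.imread("pics/top12.png")).max(2)>40
for nm,(u,v) in dict(cup=(226,124),jar=(373,183),bottle=(371,131),test=(186,194),rib=(206,240),brush=(367,237)).items():print(nm,d[v-14:v+15,u-14:u+15].sum())
E
```

```text
26.125 [330.92791859 399.02678474 309.27537929] [3.14157794e+00 5.29482774e-05 2.05443112e+00]
[569.1 -76.4] [-145.12  -55.12   34.88  124.88] [(np.float64(136.79465300489392), 100), (np.float64(172.94416299304757), 138), (np.float64(137.67485998395856), 93), (np.float64(136.80975429174555), 100)] 3.74 post ang -55.02286714819641
[570 -77] [ 124.85 -145.15  -55.15   34.85] [(np.float64(137.80209813965766), 100), (np.float64(137.17219352607552), 100), (np.float64(171.96186676295258), 138), (np.float64(137.32648988125771), 93)] 3.69 post ang -55.12123480221299
depth 177 272.3502824858757 168.57062146892656 [579.77819073 -39.72067266 168.        ] 195.47807710902677 -106.19547183210086 to go 0.19547183210086416
yellow 35 285.85714285714283 172.11428571428573 [569.45180163 -76.83648642 168.        ] 234.00156935169835 -106.0888212515261 to go 0.08882125152609888
hub 73 [634.68403017 147.55830548 174.53145847] [635.35122785 143.16070738 173.85110898] ray [634.82608825 147.60551938 174.        ]
arm n 353 ang -106.20018099564513 line offset at hinge 0.290675542924938
hinge on line [634.40489653 147.63940226]
H->C dist 233.68880229796545 ang -106.06904829184668
H->C dist 233.68964834369686 ang -105.99778093869033
0 (array([569.90927053, -76.11487502]), np.float64(48.60159285238821))
12 (array([570.11840533, -80.26575715]), np.float64(48.67991658553379))
cup 0
jar 0
bottle 0
test 0
rib 7
brush 0
```

View pics/c12.png

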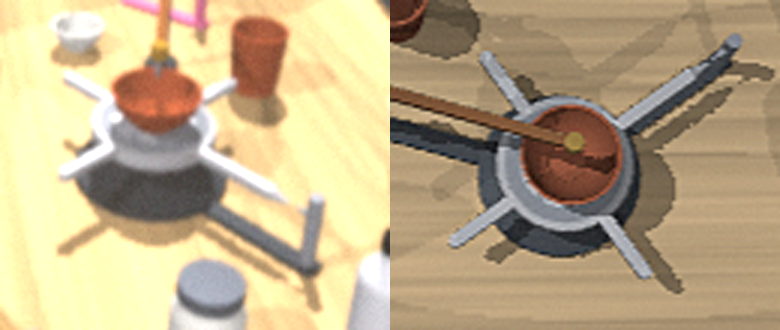

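View pics/top12.png

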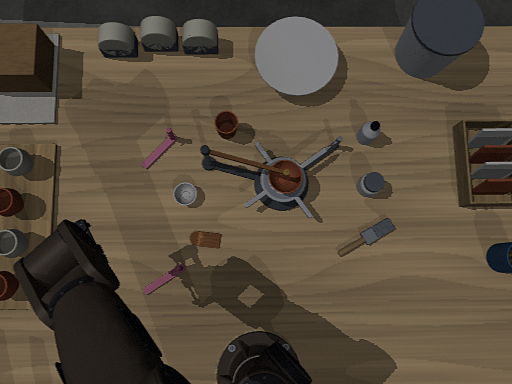

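Run:
```python
from h import *
for k in(0,7):
    p=cv2.cvtColor(cv2.imread(f"pics/top{k}.png"),cv2.COLOR_BGR2HSV)
    roi=np.zeros(p.shape[:2],bool);roi[150:205,255:312]=1
    cs=max(cv2.findContours(((p[...,0]<12)&(p[...,1]>110)&roi).astype(np.uint8),0,1)[0],key=cv2.contourArea)
    print(k,circ(np.array([ray("top",*u,112)[:2] for u in cv2.convexHull(cs)[:,0]])))
env.job_done()
```

```text
0 (array([569.90927053, -76.11487502]), np.float64(48.60159285238821))
7 (array([570.11552027, -80.40415368]), np.float64(48.61910234107771))
the job is handed in; nothing more can be done
```

I turned the long pointed spoke to the steel index post, then swung the gauge arm round until its needle was over the bowl. The job is handed in at about 26 s of the 67 s. One check on the bowl disagrees and I did not resolve it before handing in.

**Wheel:** I turned it anticlockwise about 172° in two pushes with the shut fingers, plus one small correction. The spoke measures −55.1 to −55.2° and the post −55.0 to −55.1°, so they agree to about 0.1°. I put the error of the measurement itself at about 0.3°, roughly 1 mm at the tip.

**Gauge:** I pushed the arm about 53°. The needle's collar measures at (569.5, −76.8) mm, against a wheel axis of about (570, −77) mm. That leaves about 0.1° to go, or 0.2° by a line fit of the arm.

**Bystanders:** In a before-and-after comparison of the top view, the cup, jar, bottle and test bowl show no change. The rib shows 7 changed pixels, which I did not examine. The patch I compared for the brush was centred on the broad grey-headed brush at right, and it showed no change.

**Forces:** The readings at the end of each move stayed under about 2 N.

**Check that disagreed:**
- The fitted centre of the bowl's rim was (569.9, −76.1) mm at the start and about (570.1, −80.3) mm after the wheel turned, a shift of about 4 mm.
- The finger stayed about 120 mm from the wheel axis, and by geometry the gripper stayed clear of the bowl.
- The likely cause is that the bowl stood about 2 mm off the axis and was carried half way round. A small slip on the head or a bias in the colour mask is also possible.
- By that fit, the needle is within about 4 mm of the bowl's own centre.

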